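# Scoop ceramic closure balls into the kit tray

### The arm

A 6-joint arm with a two-finger parallel gripper is mounted at the origin on the work surface. World frame = base frame: x ahead of the robot, y to its left, z up, the work surface at z = 0. Lengths are in m, angles in rad, forces in N, time in s.
With the tool pointing down it reaches from about 0.225 to 0.875 m from the base axis. Payload 3.4 kg.
Tool frame: the origin (TCP) lies at the very end of the fingers, on their centre line; the grasp point (between the pads) lies manip.grip_point_offset behind it (manip.grip_point_offset is the distance from the TCP to the grasp point, in m); z points along the fingers, y is the line along which they close (so a half turn about z gives the same grasp; the last joint's range is limited). The gripper opens to 85 mm and grips with 20 to 120 N. Pads are 22 mm wide; open, the fingers measure 114 mm over their backs; the gripper's body (76 mm by 85 mm) begins 54 mm behind the grasp point. The pads swing forward as they close: fully open they stand 13 mm farther back than shut.
Start: joints at [-1.362, 0.276, 1.505, -0, 1.361, -0.121], TCP at [0.186, -0.544, 0.195] pointing down, gripper open.
Joint ranges: [-2.89, 2.89], [-0.75, 2.08], [0.22, 2.7], [-1.18, 4.32], [0.11, 2.71], [-2.7, 2.7]. Speed limits (rad/s): [2.57, 2.57, 3.14, 3.14, 3.14, 3.14].

### API

Orientations are given as a unit quaternion [w, x, y, z].
In Python, from rig import manip gives the robot as it stands.
- The arm moves only by the shell command python3 -m pendant 'ROWS' [FORCE]. ROWS is JSON, a list of rows, each an object of numbers: "jaw": the opening, from -1 (shut) to 1 (fully open); "tx", "ty", "tz": the shift along the world's x, y, z in cm; "ax", "ay", "az": the turn, a rotation vector about the world's x, y, z in degrees. In form: [{"jaw": .., "tx": .., "ty": .., "tz": .., "ax": .., "ay": .., "az": ..}, ...]. A call has 1 to 10 rows; each row is the pose to reach, as a shift and turn from the pose commanded when the call began; what a row does not reach only later rows make up. A row lasts 1/8 s, in which the tool goes at most 62.5 mm and 10.7 degrees, less where a joint would pass 70% of its speed; a pose out of reach is approached as far as the arm can. A call with a gripper value outside its range is refused whole. The fingers move at their own pace and stop on an object; FORCE is the grip in N (left out, the last holds). Time passes only in rows, so rows that repeat a pose let the fingers close. It gives the time, the measured TCP pose, the force, the opening and the grip force at its end, in the units of the state.
- manip.get_state(): the state, without advancing time (a new reading comes with each control period).
- manip.get_image(name): name is "scene" or "top"; returns a dict with "pixels" (480x640x3 uint8, blue, green, red), "depth" (480x640 float32, m along the optical axis (not along the pixel's ray), 0 where there is no reading), "fx", "fy", "cx", "cy" (pixels), "pose" (4x4, takes a point from camera to world coordinates). Camera axes: x right, y down, z forward; pixel columns grow to the right and rows downward; lengths in m; the calibration is good to about 2 mm. A picture is of the moment at which its call begins.
- manip.sign_off(): hands the job in; it is judged then, once.
The state is a dict: "clock": time; "qpos": joint angles; "qd": joint speeds; "effort": joint torques, N m; "position": TCP position; "ee_rot": TCP orientation; "contact_force": force on the tool from outside, world axes, zero at the start; "moment": the same for the moment, N m; "width": finger opening in m; "gripper_force": force on a finger pad.
Only numpy, scipy, OpenCV 4.12 (cv2) and the standard library are available. Lean on these libraries where they do the work, as an engineer would, in place of code of your own. Each camera call takes 0.05 s, during which the arm holds its last target. There are 200 camera calls.

### The job

Take the yellow scoop by its black grip, scoop ceramic balls out of the steel pan with it and tip them into the wooden kit tray, until at least four of the six are in the tray; any others stay in the pan and none lie elsewhere. Then set the scoop down, standing flat on the blue mat. Use only the scoop on the balls, never the fingers, do not press the scoop hard into the pan, and leave the other things on the table alone.

Things in the scene. Friction and masses are not known exactly. Their poses are not given: they have to be found in the camera images.
- pan: fixed dark steel stock pan. Flat floor 180 (x) by 100 (y) mm inside, its upper face 4 mm above the origin; side walls (+-y, 4 mm thick) upright, end walls (+-x) leaning outward 30 degrees from vertical: mouth 226 by 100 mm inside; rims 44 mm above the origin. Origin: centre of the underside.
- tray: fixed brown wooden kit tray, open box 180 (x) by 160 (y) by 50 mm high, walls and floor 6 mm. Origin: centre of the underside.
- mat: blue cutting mat fixed to the table, 200 (x) by 190 (y) by 3 mm. Origin: centre of its underside.
- scoop: yellow hand scoop, 150 g. Origin: centre of the underside; x forward out of its open front, z up. Flat bottom 90 (x) by 86 mm, 3 mm thick (lip 2 mm); side walls 34 mm high from x -45 to +20 mm, back wall 42 mm high at x -45. Black upright grip over the back: 24 mm wide in y, 36 mm long in x, centred at x -40, from z 42 to 104 mm.
- scoop_grip (a point): centre of the scoop's black grip: at (-40, 0, 78) mm in the scoop's frame; axes as the scoop's
- scoop_lip (a point): middle of the scoop's front lower edge: at (45, 0, 0) mm in the scoop's frame; axes as the scoop's
- ball1: white ceramic ball with brass spots, 26 mm across, 20 g; origin at its centre. Six alike.
- ball2: white ceramic ball with brass spots, 26 mm across, 20 g; origin at its centre. Six alike.
- ball3: white ceramic ball with brass spots, 26 mm across, 20 g; origin at its centre. Six alike.
- ball4: white ceramic ball with brass spots, 26 mm across, 20 g; origin at its centre. Six alike.
- ball5: white ceramic ball with brass spots, 26 mm across, 20 g; origin at its centre. Six alike.
- ball6: white ceramic ball with brass spots, 26 mm across, 20 g; origin at its centre. Six alike.
- glue: bystander: white plastic glue bottle, 64 mm across, 150 mm tall. Origin: centre of the underside.
- tin: bystander: steel tin, 70 mm across, 90 mm tall. Origin: centre of the underside.
- awl: bystander: screwdriver-shaped awl with a red handle, lying down. Origin: underside, near its middle; x runs along it towards the tip or head.
- hammer: bystander: hammer with a light wooden handle, lying down. Origin: underside, near its middle; x runs along it towards the tip or head.
- taper: bystander: yellow hand tape dispenser, a 110 mm disc with a snout, 24 mm high, lying flat. Origin: centre of the underside.
- mug: bystander: blue mug, 80 mm across, 90 mm tall. Origin: centre of the underside.
Not all that is in view belongs to the job. Several things look just like the scoop: the one meant starts farthest to the robot's right.

How it is judged:
By the outcome, as a careful person would: the job done as asked, in the order asked, and still so for the second after the job is handed in, with the robot touching nothing.
It also fails if it takes over 72 s, if anything falls off the work surface, if the arm or the gripper's body presses on something with over 40 N, if the wrist force passes 120 N, or if a joint passes its speed limit or range.

## Working session

There is one attempt and no reset: what is moved stays moved. The work goes in short steps, Python scripts to look and compute and a shell command to move; the robot and the scene stay as the last step left them, time stands still between calls to the robot, and variables do not carry over. Pictures are saved under pics/ and viewed, at most 10 in all, crops included, and the job is handed in when it is done.

```bash
ls; mkdir -p pics; cat > h.py <<'E'
import numpy as np, cv2
from rig import manip
def grab(n):
    im=manip.get_image(n); P=np.array(im['pose']); d=im['depth']
    v,u=np.mgrid[0:480,0:640]
    c=np.stack([(u-im['cx'])/im['fx']*d,(v-im['cy'])/im['fy']*d,d],-1)
    w=c@P[:3,:3].T+P[:3,3]; w[d==0]=np.nan
    return im,w
E
python3 - <<'E'
from h import *
for n in('scene','top'):
    im,w=grab(n); cv2.imwrite(f'pics/{n}0.png',im['pixels']); np.save(n+'0.npy',w); cv2.imwrite(n+'0.png',im['pixels'])
    print(n,np.round(im['pose'],3).tolist(),im['fx'],im['cx'],im['cy'])
print(manip.get_state(),manip.grip_point_offset)
E
```

```text
pics
scene [[-0.491, 0.711, -0.503, 1.186], [0.871, 0.395, -0.292, 0.363], [-0.009, -0.581, -0.814, 1.051], [0.0, 0.0, 0.0, 1.0]] 602.4879082738929 315.28613259286317 239.3353396537231
top [[-0.003, -0.991, 0.13, 0.421], [-1.0, 0.005, 0.013, 0.007], [-0.014, -0.13, -0.991, 1.147], [0.0, 0.0, 0.0, 1.0]] 601.1135843579807 326.30922257365245 233.56425682762128
{'clock': 0.1, 'qpos': array([-1.36199516e+00,  2.76510987e-01,  1.50600144e+00, -1.52475567e-05,
        1.36072204e+00, -1.21044190e-01]), 'qd': array([-1.50711348e-04, -1.14527560e-03, -2.45718045e-03, -4.68451026e-05,
       -2.63104918e-04,  1.34563718e-03]), 'effort': array([ 1.01071390e-03, -4.17701232e+01, -2.46404797e+01, -3.12144011e-04,
        5.87145900e-03,  6.58982628e-06]), 'position': array([ 0.18609342, -0.5434848 ,  0.19384015]), 'ee_rot': array([-8.19789041e-04,  9.86430458e-01,  1.64177578e-01, -4.34562546e-05]), 'contact_force': array([ 0.26314259, -0.77673348, -0.58918073]), 'moment': array([ 0.04411698, -0.00587789, -0.02775092]), 'gripper_force': 0.0, 'width': 0.08535390543876134} 0.0187
```

View pics/top0.png

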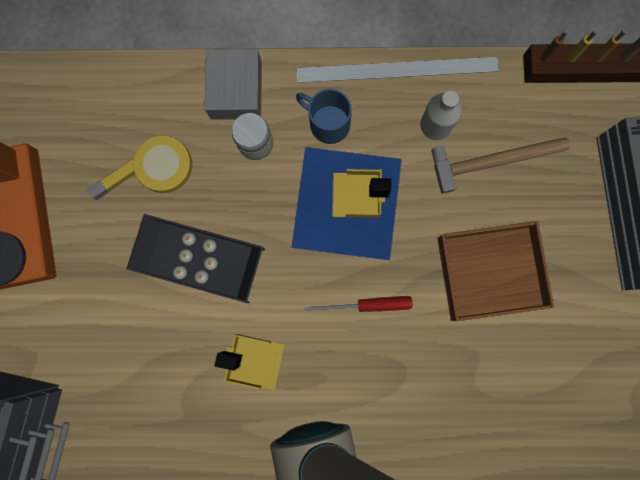

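View pics/scene0.png

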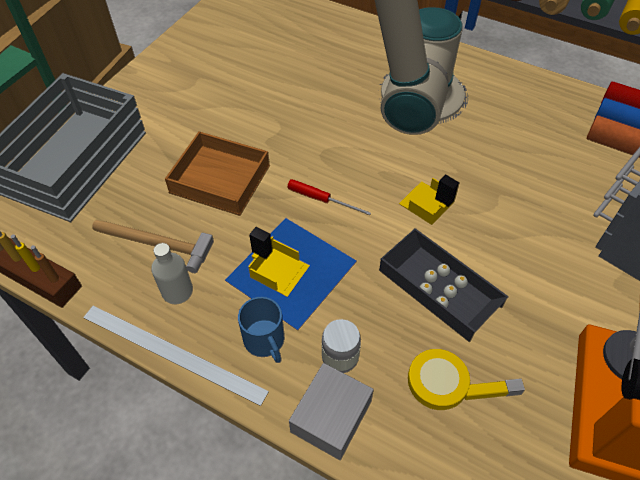

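Top view: scoop candidates are one on the mat at (360,192) and one on the wood at (253,360). The yellow disc at (160,165) is the tape dispenser. Pixel right is −y, the robot's right, so the mat scoop, with its grip at (380,187), fits. The balls are at about (197,258), the pan at (195,258) and the tray at (495,270). The scene view agrees: mat scoop at (280,265), other scoop at (430,200). I'll confirm with a crop and measure.

```bash
python3 - <<'E'
from h import *
T=cv2.imread('top0.png');S=cv2.imread('scene0.png')
c=np.hstack([cv2.resize(T[140:270,285:415],(390,390),interpolation=2),cv2.resize(S[205:335,220:350],(390,390),interpolation=2)])
cv2.imwrite('pics/crop1.png',c)
for n,img in(('top',T),('scene',S)):
    w=np.load(n+'0.npy'); hsv=cv2.cvtColor(img,cv2.COLOR_BGR2HSV); H,Sa,V=[hsv[...,i].astype(int) for i in range(3)]
    X,Y,Z=w[...,0],w[...,1],w[...,2]
    def rect(name,m):
        p=w[m]; p=p[~np.isnan(p[:,0])]
        if len(p)<5: print(name,len(p));return
        r=cv2.minAreaRect((p[:,:2]*1000).astype(np.float32)); print(n,name,len(p),'c',np.round(r[0],1),'s',np.round(r[1],1),'a',round(r[2],1),'z',np.round(np.percentile(p[:,2],[5,50,95])*1000,1))
    near=lambda x,y,r:(abs(X-x)<r)&(abs(Y-y)<r)
    # rough location from top view
    W=np.load('top0.npy'); q=lambda v,u:W[v,u,:2]
    s=q(195,355);pn=q(258,197);tr=q(270,495)
    blue=(H>100)&(H<130)&(Sa>120)
    yel=(H>20)&(H<35)&(Sa>150)
    rect('mat',blue&near(*s,.14)&(Z<.012))
    rect('scoopyel',yel&near(*s,.1))
    rect('scoopfloor',yel&near(*s,.1)&(Z<.014))
    rect('grip top',near(*s,.1)&(Z>.098)&(V<70))
    rect('panrim',near(*pn,.17)&(Z>.038)&(Z<.05)&(V<90)&(Sa<90))
    rect('panfloor',near(*pn,.1)&(Z<.009)&(V<90)&(Sa<90))
    rect('trayrim',near(*tr,.14)&(Z>.044)&(Z<.056))
    if n=='top':
        m=near(*pn,.08)&(V>110)&(Sa<110)&(Z>.02)&(Z<.035)
        k,l,st,ce=cv2.connectedComponentsWithStats(m.astype(np.uint8))
        for i in range(1,k):
            if st[i,4]>15: print(st[i,4],np.round(ce[i]),np.round(np.nanmean(w[l==i],0)*1000,1),np.nanmax(Z[l==i]))
    tall=(Z>.02)&(X>0.25)&(X<.75)&(abs(Y)<.45)
    if n=='top':
        k,l,st,ce=cv2.connectedComponentsWithStats(tall.astype(np.uint8))
        for i in range(1,k):
            if st[i,4]>60: p=w[l==i];print('tall',np.round(p.min(0)*1000),np.round(p.max(0)*1000))
E
```

```text
top mat 7203 c [656.2 -20.7] s [187.8 246.9] a 82.4 z [0.4 3.9 7.6]
top scoopyel 1955 c [646.1 -39. ] s [94.3 86.2] a 88.4 z [ 3.3  7.5 39.5]
top scoopfloor 1617 c [646.9 -35. ] s [86.4 85.3] a 88.7 z [ 3.1  6.9 10.6]
top grip top 280 c [645.3 -76. ] s [35.2 24.1] a 87.9 z [103.4 107.5 110.5]
top panrim 1027 c [523.6 265.6] s [235.4 108.1] a 74.3 z [39.1 44.3 47.9]
top panfloor 3970 c [518.6 257. ] s [211.9 105.4] a 74.3 z [1.6 5.1 8.2]
top trayrim 1334 c [ 496.8 -289.7] s [160.2 181.3] a 7.6 z [45.7 49.9 53.6]
88 [189. 239.] [559.5 280.4  27.5] 0.03434147707782964
88 [210. 246.] [546.1 240.8  27.7] 0.033856345964961454
91 [186. 256.] [527.4 285.1  27.6] 0.034516770129713104
89 [211. 263.] [513.6 237.7  27.7] 0.03448099080200406
90 [180. 273.] [496.5 295.3  27.6] 0.03401070481761659
88 [201. 277.] [487.9 254.6  28.1] 0.03404438528135589
tall [716. 124.  20.] [750. 193.  98.]
tall [ 649. -444.   20.] [ 750. -182.   33.]
tall [653. 283.  20.] [750. 450.  33.]
tall [602. -94.  20.] [691. -16. 113.]
tall [441. 140.  20.] [605. 390.  51.]
tall [ 407. -388.   20.] [ 587. -190.   57.]
tall [549. 269.  20.] [574. 295.  34.]
tall [535. 230.  20.] [560. 254.  34.]
tall [518. 275.  20.] [541. 300.  35.]
tall [503. 228.  20.] [528. 252.  36.]
tall [487. 285.  20.] [511. 310.  36.]
tall [479. 244.  20.] [502. 268.  35.]
tall [ 424. -137.   20.] [451. -39.  32.]
tall [285. 126.  20.] [383. 212. 110.]
scene mat 5177 c [656.5 -21.2] s [190.1 255.3] a 82.4 z [0.8 4.1 7.7]
scene scoopyel 1938 c [645.1 -45.3] s [109.7  88.8] a 88.4 z [ 4.1  8.4 41.9]
scene scoopfloor 1353 c [645.  -45.2] s [110.1  87.7] a 89.0 z [ 3.7  7.3 11.2]
scene grip top 225 c [644.1 -75.3] s [27.  38.6] a 1.8 z [100.4 107.5 110.8]
scene panrim 1116 c [522.2 265.1] s [233.  112.1] a 74.4 z [38.6 43.1 47.6]
scene panfloor 2468 c [524.1 271.7] s [208.1 109.7] a 74.0 z [1.7 5.1 8.3]
scene trayrim 944 c [ 495.6 -289.4] s [165.  184.1] a 7.4 z [44.6 49.7 53.8]
```

View pics/crop1.png

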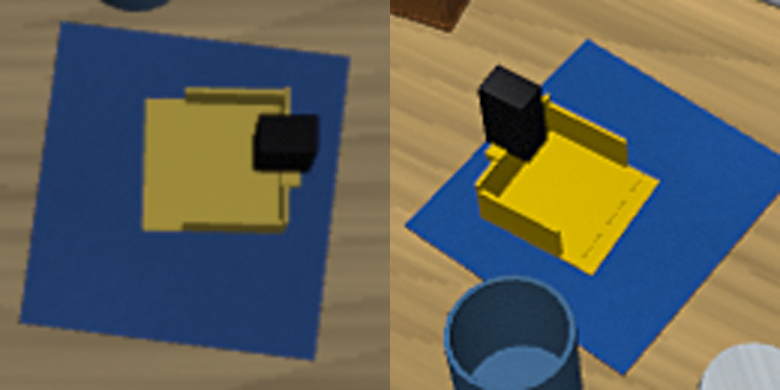

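The crop confirms it: the mat scoop has a black upright grip and its open front points to +y, at the pan. It is the rightmost scoop (y ≈ −0.04 against +0.17). I'll move above its grip.

```bash
cat >> h.py <<'E'
from scipy.spatial.transform import Rotation as R
def tcp():
    s=manip.get_state(); return np.array(s['position'])*1000,R.from_quat(np.roll(s['ee_rot'],-1)),s
E
python3 - <<'E'
from h import *
W=np.load('top0.npy')
c=[np.nanmedian(W[v-1:v+2,u-1:u+2].reshape(-1,3),0)*1000 for u,v in((306,150),(399,160),(388,257),(294,247))]
print(np.round(c),np.round(np.mean(c,0)))
E
python3 -m pendant '[{"jaw":1,"tx":5,"ty":5,"az":8},{"tx":10,"ty":10,"az":16},{"tx":14,"ty":14,"az":24},{"tx":18.4,"ty":18.6,"az":32},{"tx":23,"ty":23.4,"az":40},{"tx":27.6,"ty":28,"az":48},{"tx":32,"ty":32.6,"az":56},{"tx":37,"ty":37.4,"az":63},{"tx":42,"ty":42,"az":69.3},{"tx":45.9,"ty":46.7,"az":69.3}]' 60
```

```text
[[ 737.   61.    5.]
 [ 715. -120.    4.]
 [ 526.  -95.    5.]
 [ 546.   84.    4.]] [631. -18.   4.]invalid input at $[0]: expected keys jaw, tx, ty, tz, ax, ay, az
```

```bash
python3 -m pendant '[{"jaw":1,"tx":5,"ty":5,"tz":0,"ax":0,"ay":0,"az":8},{"jaw":1,"tx":10,"ty":10,"tz":0,"ax":0,"ay":0,"az":16},{"jaw":1,"tx":14,"ty":14,"tz":0,"ax":0,"ay":0,"az":24},{"jaw":1,"tx":18.4,"ty":18.6,"tz":0,"ax":0,"ay":0,"az":32},{"jaw":1,"tx":23,"ty":23.4,"tz":0,"ax":0,"ay":0,"az":40},{"jaw":1,"tx":27.6,"ty":28,"tz":0,"ax":0,"ay":0,"az":48},{"jaw":1,"tx":32,"ty":32.6,"tz":0,"ax":0,"ay":0,"az":56},{"jaw":1,"tx":37,"ty":37.4,"tz":0,"ax":0,"ay":0,"az":63},{"jaw":1,"tx":42,"ty":42,"tz":0,"ax":0,"ay":0,"az":69.3},{"jaw":1,"tx":45.9,"ty":46.7,"tz":0,"ax":0,"ay":0,"az":69.3}]' 60
python3 -c "
from h import *
p,r,s=tcp();print(p,r.as_matrix().round(3),s['qpos'])"
```

```text
clock: 1.35
position: [0.6264, -0.0978, 0.1941]
ee_rot: [-0.0, 0.718, 0.696, -0.0]
contact_force: [0.2, 0.3, 0.3]
width: 0.0854
gripper_force: 0.0
[626.35380767 -97.78872662 194.10100958] [[ 0.031  1.    -0.   ]
 [ 1.    -0.031 -0.   ]
 [-0.    -0.    -1.   ]] [-2.64296824e-01  3.65528014e-01  1.37236956e+00 -4.30674175e-04
  1.40399434e+00 -2.33401629e-01]
```

```bash
python3 -m pendant '[{"jaw":1,"tx":0,"ty":0,"tz":0,"ax":0,"ay":0,"az":0},{"jaw":1,"tx":0,"ty":0,"tz":-4,"ax":0,"ay":0,"az":0},{"jaw":1,"tx":0,"ty":0,"tz":-8,"ax":0,"ay":0,"az":0},{"jaw":1,"tx":0,"ty":0,"tz":-11,"ax":0,"ay":0,"az":0},{"jaw":1,"tx":0,"ty":0,"tz":-13.3,"ax":0,"ay":0,"az":0},{"jaw":1,"tx":0,"ty":0,"tz":-13.3,"ax":0,"ay":0,"az":0}]' 60
python3 -c "
from h import *
p,r,s=tcp();print(p,s['qpos'],s['contact_force'])"
```

```text
clock: 2.1
position: [0.6225, -0.0996, 0.0594]
ee_rot: [-0.002, 0.718, 0.696, -0.002]
contact_force: [0.2, 0.3, 0.2]
width: 0.0858
gripper_force: 0.0
[622.45425881 -99.62061256  59.43240018] [-2.68749102e-01  4.57764979e-01  1.57295588e+00 -4.63344759e-04
  1.11650851e+00 -2.36179037e-01] [0.20664396 0.34195765 0.16076273]
```

```bash
python3 -m pendant '[{"jaw":1,"tx":1.1,"ty":1.1,"tz":0,"ax":0,"ay":0,"az":0},{"jaw":1,"tx":2.3,"ty":2.3,"tz":0,"ax":0,"ay":0,"az":0},{"jaw":1,"tx":2.3,"ty":2.3,"tz":0,"ax":0,"ay":0,"az":0},{"jaw":-1,"tx":2.3,"ty":2.3,"tz":0,"ax":0,"ay":0,"az":0},{"jaw":-1,"tx":2.3,"ty":2.3,"tz":0,"ax":0,"ay":0,"az":0},{"jaw":-1,"tx":2.3,"ty":2.3,"tz":0,"ax":0,"ay":0,"az":0},{"jaw":-1,"tx":2.3,"ty":2.3,"tz":0,"ax":0,"ay":0,"az":0},{"jaw":-1,"tx":2.3,"ty":2.3,"tz":0,"ax":0,"ay":0,"az":0}]' 70
python3 -c "
from h import *
p,r,s=tcp();print(p,s['qpos'],s['contact_force'])"
```

```text
clock: 3.1
position: [0.6476, -0.0765, 0.0619]
ee_rot: [-0.0, 0.718, 0.696, -0.0]
contact_force: [-2.7, -0.1, 3.8]
width: 0.0216
gripper_force: 69.0
[647.62509597 -76.50445582  61.94493302] [-2.23986012e-01  4.81883482e-01  1.52227609e+00 -3.96182174e-04
  1.13793891e+00 -1.92278431e-01] [-2.72950591 -0.12070841  3.82339215]
```

```bash
cat >> h.py <<'E'
OFF=np.array([-40.5,0,59.]); LIP=np.array([45,0,0.])
PAN=np.array([523,265.3]); PY=74.3; E=np.array([np.cos(np.radians(PY)),np.sin(np.radians(PY))])
def panlip(L,z): return np.r_[PAN+L*E,z]
def plan(poses,base=None):
    """poses: (lip xyz, yaw, dip) -> deltas from the current pose"""
    p0,r0,s=tcp()
    if base is not None: p0=np.array(base)
    print('at',p0.round(1),'q',s['qpos'].round(2),'f',np.round(s['contact_force'],1),'w',round(s['width'],4))
    for l,y,d in poses:
        Rs=R.from_euler('ZY',[y,d],degrees=True)
        t=np.array(l)+Rs.apply(OFF-LIP); rt=Rs*R.from_matrix(np.diag([1.,-1,-1]))
        print(t.round(),'t',((t-p0)/10).round(2),'a',np.degrees((rt*r0.inv()).as_rotvec()).round(1))
E
python3 -m pendant '[{"jaw":-1,"tx":0,"ty":0,"tz":3,"ax":0,"ay":0,"az":0},{"jaw":-1,"tx":0,"ty":0,"tz":6,"ax":0,"ay":0,"az":0},{"jaw":-1,"tx":0,"ty":0,"tz":9,"ax":0,"ay":0,"az":0},{"jaw":-1,"tx":0,"ty":0,"tz":9,"ax":0,"ay":0,"az":0}]' 80
python3 - <<'E'
from h import *
plan([(panlip(-47,100),PY,0),(panlip(-47,100),PY,34),(panlip(-47,6),PY,34)])
im,w=grab('scene');cv2.imwrite('pics/s1.png',im['pixels'][150:400,150:480])
m=(w[...,2]>.02)&(abs(w[...,1])<.12)&(w[...,0]>.58)&(w[...,0]<.7)
hsv=cv2.cvtColor(im['pixels'],cv2.COLOR_BGR2HSV);y=m&(hsv[...,0]>20)&(hsv[...,0]<35)&(hsv[...,1]>150)
p=w[y]*1000;f=p[p[:,2]<np.percentile(p[:,2],5)+9]
print(np.percentile(f,[2,50,98],axis=0).round(1), cv2.minAreaRect(f[:,:2].astype(np.float32)))
E
```

```text
clock: 3.6
position: [0.6501, -0.0767, 0.1538]
ee_rot: [0.002, 0.718, 0.696, 0.002]
contact_force: [-0.0, -0.4, -1.3]
width: 0.0213
gripper_force: 81.1
at [650.1 -76.7 153.8] q [-0.22  0.41  1.39  0.    1.33 -0.19] f [-0.  -0.4 -1.3] w 0.0213
[487. 138. 159.] t [-16.29  21.44   0.52] a [  0.1   0.3 -13.9]
[500. 184. 197.] t [-15.01  26.03   4.29] a [-33.6   5.5 -13.6]
[500. 184. 103.] t [-15.01  26.03  -5.11] a [-33.6   5.5 -13.6]
[[607.  -77.3  95.7]
 [645.  -30.9  99.8]
 [690.3   6.6 104.3]] ((647.4814453125, -35.66236114501953), (91.33555603027344, 89.80589294433594), 87.40045928955078)
```

```bash
python3 -m pendant '[{"jaw":-1,"tx":-2,"ty":3.3,"tz":1,"ax":-4,"ay":0.7,"az":-1.7},{"jaw":-1,"tx":-4,"ty":7,"tz":2,"ax":-8.4,"ay":1.4,"az":-3.4},{"jaw":-1,"tx":-6,"ty":10.5,"tz":3,"ax":-12.6,"ay":2,"az":-5.1},{"jaw":-1,"tx":-8,"ty":14,"tz":4,"ax":-16.8,"ay":2.7,"az":-6.8},{"jaw":-1,"tx":-10,"ty":17.5,"tz":4.3,"ax":-21,"ay":3.4,"az":-8.5},{"jaw":-1,"tx":-12,"ty":21,"tz":4.3,"ax":-25.2,"ay":4.1,"az":-10.2},{"jaw":-1,"tx":-14,"ty":24,"tz":4.3,"ax":-29.4,"ay":4.8,"az":-11.9},{"jaw":-1,"tx":-15,"ty":26,"tz":4.3,"ax":-33.6,"ay":5.5,"az":-13.6},{"jaw":-1,"tx":-15,"ty":26,"tz":4.3,"ax":-33.6,"ay":5.5,"az":-13.6},{"jaw":-1,"tx":-15,"ty":26,"tz":4.3,"ax":-33.6,"ay":5.5,"az":-13.6}]'
python3 - <<'E'
from h import *
plan([(panlip(-47,100),PY,34),(panlip(-47,6),PY,34)])
im,w=grab('top');cv2.imwrite('pics/t1.png',cv2.resize(im['pixels'][180:340,100:300],(800,640))[:600])
E
```

```text
clock: 4.9
position: [0.4979, 0.1832, 0.1934]
ee_rot: [0.174, 0.762, 0.577, -0.235]
contact_force: [0.2, -0.3, -1.2]
width: 0.0217
gripper_force: 81.1
at [497.9 183.2 193.4] q [ 0.52  0.49  1.35 -0.41  1.75  0.81] f [ 0.2 -0.3 -1.2] w 0.0217
[500. 184. 197.] t [0.21 0.04 0.33] a [-0.1 -0.3  0.2]
[500. 184. 103.] t [ 0.21  0.04 -9.07] a [-0.1 -0.3  0.2]
```

View pics/t1.png

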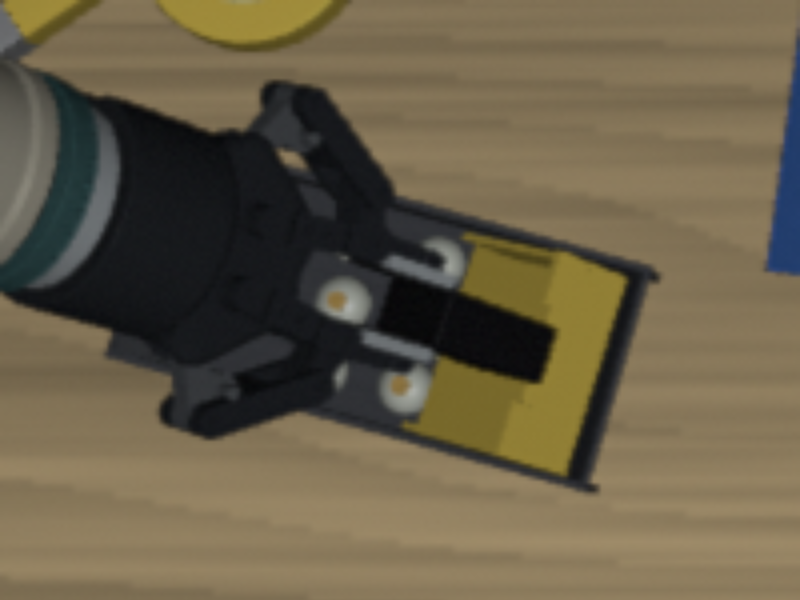

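The scoop hovers over the pan's near end, aligned with it (yellow around (520,350) in the crop, balls beyond at (430,260), (345,300) and (400,385)). I'll check the lateral centring numerically.

```bash
python3 - <<'E'
from h import *
for n in('top','scene'):
    im,w=grab(n);hsv=cv2.cvtColor(im['pixels'],cv2.COLOR_BGR2HSV)
    y=(hsv[...,0]>20)&(hsv[...,0]<35)&(hsv[...,1]>140)&(w[...,0]>.43)&(w[...,0]<.6)&(w[...,1]>.1)&(w[...,1]<.3)&(w[...,2]>.06)
    p=w[y]*1000; d=p[:,:2]-PAN; e=d@E; nn=d@np.array([-E[1],E[0]])
    print(n,len(p),'e',np.percentile(e,[1,50,99]).round(1),'n',np.percentile(nn,[1,99]).round(1),nn.min(),nn.max(),'z',np.percentile(p[:,2],[1,99]).round(1))
    # rim walls
    m=(hsv[...,2]<90)&(hsv[...,1]<90)&(abs(w[...,2]-.044)<.004)
    d=w[m][:,:2]*1000-PAN; e=d@E; nn=d@np.array([-E[1],E[0]]); k=(abs(e)<122)&(abs(nn)<70)
    for sgn in(-1,1):
        q=k&(nn*sgn>40)&(abs(e)<100); print(' rim',sgn,q.sum(),np.percentile(nn[q],[5,50,95]).round(1) if q.sum()>5 else '')
    q=k&(abs(nn)<45)&(abs(e)>100);print(' ends',[np.percentile(e[q&(s*e>0)],[5,50,95]).round(1) for s in(-1,1) if (q&(s*e>0)).sum()>5])
plan([(panlip(-47,60),PY,34),(panlip(-47,8),PY,34)])
E
```

```text
top 1685 e [-121.7 -100.3  -47.6] n [-39.4  45.4] -40.24176925708911 46.63290136072614 z [101.3 210.9]
 rim -1 131 [-54.  -52.2 -50.3]
 rim 1 146 [49.7 51.5 53.4]
 ends [array([-116. , -113.6, -110.2]), array([109.1, 110.4, 113.9])]
scene 1730 e [-119.1  -76.3  -46.4] n [-39.5  47.1] -62.119186921304454 49.48029644943537 z [101.  214.6]
 rim -1 303 [-53.5 -51.3 -47.9]
 rim 1 212 [50.2 52.4 55.3]
 ends [array([-115.8, -112.8, -110. ]), array([109.9, 113. , 115.3])]
at [498.3 182.5 194.8] q [ 0.52  0.48  1.35 -0.41  1.75  0.81] f [ 0.3 -0.3 -1.4] w 0.021
[500. 184. 157.] t [ 0.17  0.1  -3.81] a [-0.1 -0.2  0.3]
[500. 184. 105.] t [ 0.17  0.1  -9.01] a [-0.1 -0.2  0.3]
```

```bash
sed -i 's/PAN=np.array(\[523,265.3\])/PAN=np.array([524.3,265.0])/' h.py
python3 -m pendant '[{"jaw":-1,"tx":0.3,"ty":0.1,"tz":-1,"ax":0,"ay":0,"az":0},{"jaw":-1,"tx":0.3,"ty":0.1,"tz":-3,"ax":0,"ay":0,"az":0},{"jaw":-1,"tx":0.3,"ty":0.1,"tz":-5.5,"ax":0,"ay":0,"az":0},{"jaw":-1,"tx":0.3,"ty":0.1,"tz":-7.5,"ax":0,"ay":0,"az":0},{"jaw":-1,"tx":0.3,"ty":0.1,"tz":-8.9,"ax":0,"ay":0,"az":0},{"jaw":-1,"tx":0.3,"ty":0.1,"tz":-8.9,"ax":0,"ay":0,"az":0}]'
python3 - <<'E'
from h import *
P=panlip
plan([(P(-47,5.5),PY,34),(P(-30,5.5),PY,32),(P(-10,5.5),PY,28),(P(10,5.5),PY,20),(P(30,5.5),PY,12),(P(50,5.5),PY,5),(P(70,5.5),PY,2)])
E
```

```text
clock: 5.8
position: [0.5007, 0.1843, 0.1047]
ee_rot: [0.174, 0.763, 0.577, -0.235]
contact_force: [0.2, 1.0, -0.1]
width: 0.0212
gripper_force: 81.0
at [500.7 184.3 104.7] q [ 0.52  0.56  1.45 -0.4   1.58  0.88] f [ 0.2  1.  -0.1] w 0.0212
[501. 183. 102.] t [ 0.07 -0.11 -0.25] a [-0.  -0.4  0.2]
[505. 196. 101.] t [ 0.44  1.21 -0.38] a [ 1.9 -0.9  0.2]
[509. 209.  98.] t [ 0.8   2.5  -0.69] a [ 5.7 -2.   0.2]
[511. 217.  90.] t [ 1.01  3.24 -1.45] a [13.4 -4.2  0.2]
[513. 225.  81.] t [ 1.24  4.08 -2.37] a [21.1 -6.3  0.1]
[516. 236.  72.] t [ 1.55  5.18 -3.3 ] a [27.9 -8.2  0.1]
[521. 252.  67.] t [ 2.    6.78 -3.72] a [30.7 -9.1  0.1]
```

```bash
python3 -m pendant '[{"jaw":-1,"tx":0.1,"ty":-0.1,"tz":-0.2,"ax":0,"ay":0,"az":0},{"jaw":-1,"tx":0.25,"ty":0.5,"tz":-0.3,"ax":1,"ay":-0.5,"az":0.2},{"jaw":-1,"tx":0.45,"ty":1.2,"tz":-0.35,"ax":2,"ay":-0.9,"az":0.2},{"jaw":-1,"tx":0.6,"ty":1.85,"tz":-0.5,"ax":3.8,"ay":-1.5,"az":0.2},{"jaw":-1,"tx":0.8,"ty":2.5,"tz":-0.65,"ax":5.7,"ay":-2,"az":0.2},{"jaw":-1,"tx":0.9,"ty":2.9,"tz":-1.05,"ax":9.5,"ay":-3.1,"az":0.2},{"jaw":-1,"tx":1,"ty":3.25,"tz":-1.4,"ax":13.4,"ay":-4.2,"az":0.2},{"jaw":-1,"tx":1.1,"ty":3.65,"tz":-1.85,"ax":17.2,"ay":-5.2,"az":0.2},{"jaw":-1,"tx":1.25,"ty":4.1,"tz":-2.3,"ax":21.1,"ay":-6.3,"az":0.1},{"jaw":-1,"tx":1.25,"ty":4.1,"tz":-2.3,"ax":21.1,"ay":-6.3,"az":0.1}]'
python3 - <<'E'
from h import *
P=panlip
plan([(P(30,5),PY,12),(P(50,5),PY,5),(P(70,5),PY,2),(P(80,5),PY,1),(P(89,5),PY,0)])
im,w=grab('top');cv2.imwrite('pics/t2.png',np.hstack([cv2.resize(im['pixels'][200:320,120:270],(400,320)),cv2.resize(grab('scene')[0]['pixels'][220:340,370:520],(400,320))]))
E
```

```text
clock: 7.05
position: [0.5132, 0.2246, 0.0833]
ee_rot: [0.063, 0.794, 0.6, -0.083]
contact_force: [-0.2, -0.4, -2.0]
width: 0.0211
gripper_force: 81.0
at [513.2 224.6  83.3] q [ 0.4   0.42  1.59 -0.17  1.26  0.74] f [-0.2 -0.4 -2. ] w 0.0211
[513. 225.  80.] t [-0.01  0.06 -0.28] a [-0.   0.1  0.2]
[516. 236.  71.] t [ 0.29  1.15 -1.21] a [ 6.7 -1.8  0.2]
[521. 252.  67.] t [ 0.74  2.75 -1.64] a [ 9.6 -2.6  0.2]
[523. 261.  65.] t [ 0.99  3.61 -1.78] a [10.5 -2.9  0.2]
[525. 268.  64.] t [ 1.2   4.38 -1.93] a [11.5 -3.2  0.2]
```

View pics/t2.png

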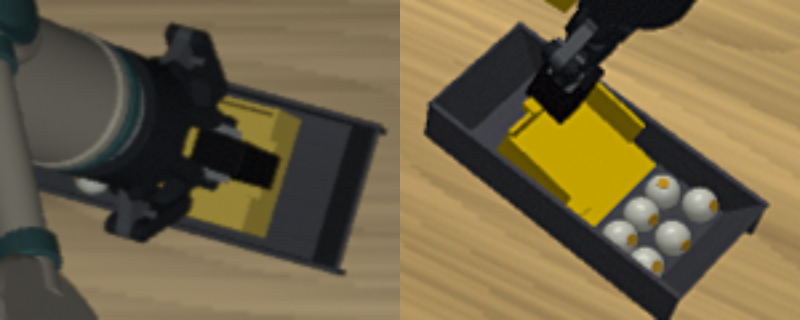

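All six balls are ahead of the lip at the far end (scene crop around (650,220)). I'll lower to the floor, flatten and push on.

```bash
python3 -m pendant '[{"jaw":-1,"tx":0,"ty":0.05,"tz":-0.25,"ax":0,"ay":0,"az":0.2},{"jaw":-1,"tx":0.15,"ty":0.6,"tz":-0.75,"ax":3.4,"ay":-0.9,"az":0.2},{"jaw":-1,"tx":0.3,"ty":1.15,"tz":-1.2,"ax":6.7,"ay":-1.8,"az":0.2},{"jaw":-1,"tx":0.5,"ty":1.95,"tz":-1.45,"ax":8.2,"ay":-2.2,"az":0.2},{"jaw":-1,"tx":0.6,"ty":2.35,"tz":-1.55,"ax":9,"ay":-2.4,"az":0.2},{"jaw":-1,"tx":0.6,"ty":2.35,"tz":-1.55,"ax":9,"ay":-2.4,"az":0.2}]'
python3 - <<'E'
from h import *
P=panlip
plan([(P(65,5),PY,2.5),(P(75,5),PY,2),(P(82,5),PY,1),(P(90,5),PY,0)])
E
```

```text
clock: 7.9
position: [0.5198, 0.2498, 0.0669]
ee_rot: [0.013, 0.796, 0.605, -0.019]
contact_force: [0.3, -0.3, -0.8]
width: 0.0215
gripper_force: 81.1
at [519.8 249.8  66.9] q [ 0.35  0.39  1.66 -0.04  1.11  0.64] f [ 0.3 -0.3 -0.8] w 0.0215
[519. 248.  68.] t [-0.03 -0.2   0.08] a [ 0.1 -0.1 -0.2]
[522. 257.  67.] t [0.23 0.71 0.01] a [ 0.6 -0.2 -0.2]
[524. 263.  65.] t [ 0.39  1.28 -0.14] a [ 1.5 -0.5 -0.2]
[526. 269.  64.] t [ 0.57  1.95 -0.29] a [ 2.5 -0.8 -0.2]
```

```bash
python3 -m pendant '[{"jaw":-1,"tx":0.12,"ty":0.35,"tz":0,"ax":0.3,"ay":-0.1,"az":-0.2},{"jaw":-1,"tx":0.23,"ty":0.7,"tz":0,"ax":0.6,"ay":-0.2,"az":-0.2},{"jaw":-1,"tx":0.32,"ty":1,"tz":-0.06,"ax":1,"ay":-0.3,"az":-0.2},{"jaw":-1,"tx":0.39,"ty":1.28,"tz":-0.12,"ax":1.5,"ay":-0.5,"az":-0.2},{"jaw":-1,"tx":0.48,"ty":1.6,"tz":-0.2,"ax":2,"ay":-0.6,"az":-0.2},{"jaw":-1,"tx":0.57,"ty":1.95,"tz":-0.25,"ax":2.5,"ay":-0.8,"az":-0.2},{"jaw":-1,"tx":0.57,"ty":1.95,"tz":-0.25,"ax":2.5,"ay":-0.8,"az":-0.2}]'
python3 - <<'E'
from h import *
P=panlip
plan([(P(90,5),PY,0),(P(92,11),PY,-4),(P(94,18),PY,-8),(P(96,26),PY,-13),(P(97,34),PY,-18),(P(95,40),PY,-22),(P(90,70),PY,-22),(P(90,120),PY,-22)])
S=grab('scene')[0]['pixels'];T=grab('top')[0]['pixels'];cv2.imwrite('pics/t3.png',np.hstack([cv2.resize(T[200:320,120:270],(400,320)),cv2.resize(S[220:340,370:520],(400,320))]))
E
```

```text
clock: 8.78
position: [0.5254, 0.2689, 0.0646]
ee_rot: [0.0, 0.797, 0.603, 0.0]
contact_force: [-0.9, 0.0, -1.8]
width: 0.0215
gripper_force: 80.9
at [525.4 268.9  64.6] q [0.36 0.4  1.67 0.   1.08 0.63] f [-0.9  0.  -1.8] w 0.0215
[526. 269.  64.] t [ 0.02  0.04 -0.06] a [-0.   0.   0.1]
[525. 267.  64.] t [-0.04 -0.14 -0.07] a [ 3.8 -1.1  0.1]
[525. 266.  65.] t [-0.08 -0.29 -0.01] a [ 7.7 -2.1  0.1]
[524. 264.  64.] t [-0.12 -0.45 -0.04] a [12.5 -3.5  0.1]
[524. 263.  64.] t [-0.18 -0.64 -0.09] a [17.3 -4.9  0.1]
[523. 259.  63.] t [-0.28 -1.01 -0.2 ] a [21.2 -5.9  0.1]
[521. 254.  93.] t [-0.41 -1.49  2.8 ] a [21.2 -5.9  0.1]
[521. 254. 143.] t [-0.41 -1.49  7.8 ] a [21.2 -5.9  0.1]
```

View pics/t3.png

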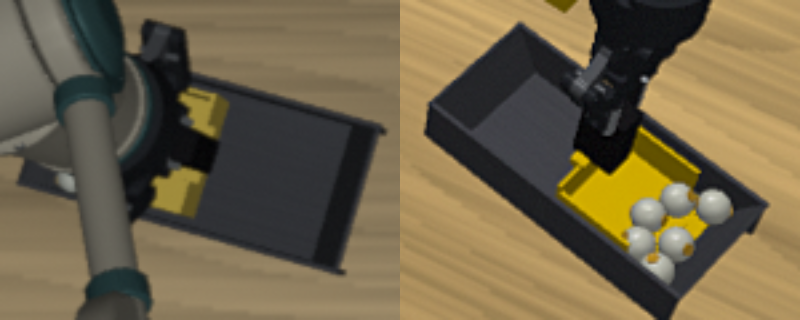

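Most balls are already on the scoop floor (scene crop (640–690,200–270)), with one at the far corner (715,205). Next I tilt back and lift.

```bash
python3 -m pendant '[{"jaw":-1,"tx":0.03,"ty":0.1,"tz":0,"ax":2,"ay":-0.5,"az":0},{"jaw":-1,"tx":0.03,"ty":0.1,"tz":0.02,"ax":4,"ay":-1.1,"az":0},{"jaw":-1,"tx":0,"ty":-0.05,"tz":0.05,"ax":7.7,"ay":-2.1,"az":0},{"jaw":-1,"tx":-0.05,"ty":-0.2,"tz":0.05,"ax":12.5,"ay":-3.5,"az":0},{"jaw":-1,"tx":-0.12,"ty":-0.45,"tz":0,"ax":17.3,"ay":-4.9,"az":0},{"jaw":-1,"tx":-0.25,"ty":-0.9,"tz":-0.1,"ax":21.2,"ay":-5.9,"az":0},{"jaw":-1,"tx":-0.3,"ty":-1.1,"tz":0.5,"ax":21.2,"ay":-5.9,"az":0},{"jaw":-1,"tx":-0.4,"ty":-1.5,"tz":2,"ax":21.2,"ay":-5.9,"az":0},{"jaw":-1,"tx":-0.4,"ty":-1.5,"tz":5,"ax":21.2,"ay":-5.9,"az":0},{"jaw":-1,"tx":-0.4,"ty":-1.5,"tz":8,"ax":21.2,"ay":-5.9,"az":0}]'
python3 - <<'E'
from h import *
plan([])
S=grab('scene')[0]['pixels'];cv2.imwrite('pics/t4.png',cv2.resize(S[170:340,360:560],(640,544)))
E
```

```text
clock: 10.12
position: [0.5219, 0.2542, 0.1471]
ee_rot: [-0.115, 0.782, 0.593, 0.152]
contact_force: [0.6, 0.4, -1.1]
width: 0.0212
gripper_force: 80.9
at [521.9 254.2 147.1] q [0.08 0.21 1.8  0.42 1.03 0.16] f [ 0.6  0.4 -1.1] w 0.0212
```

View pics/t4.png

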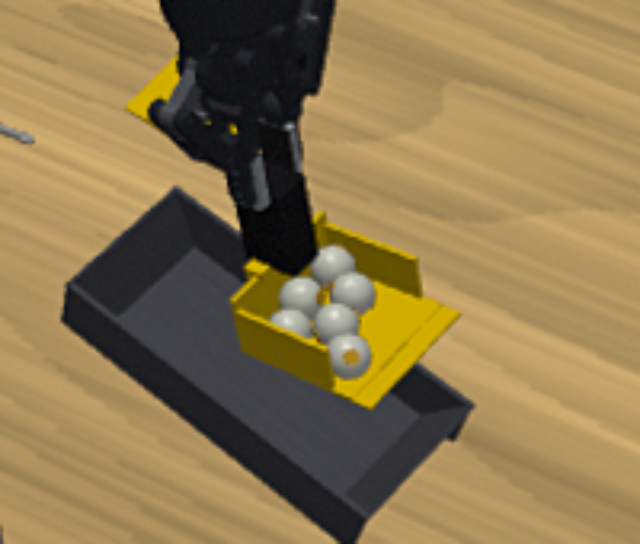

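All six balls are in the scoop (crop (275–370,250–370)); the one at (348,355) sits at the wall's end, so I'll carry gently.

```bash
python3 - <<'E'
from h import *
l=[490,-300]
plan([((*l,150),PY,-22),((*l,110),PY,-22),((*l,75),PY,-8),((*l,45),PY,0),((*l,40),PY,10),((*l,35),PY,45)])
E
python3 -m pendant '[{"jaw":-1,"tx":0,"ty":-0.5,"tz":0.3,"ax":0,"ay":0,"az":0},{"jaw":-1,"tx":0,"ty":-1.7,"tz":0.8,"ax":0,"ay":0,"az":0},{"jaw":-1,"tx":0,"ty":-3.5,"tz":1.2,"ax":0,"ay":0,"az":0},{"jaw":-1,"tx":0,"ty":-5.8,"tz":1.6,"ax":0,"ay":0,"az":0},{"jaw":-1,"tx":0,"ty":-8.3,"tz":2,"ax":0,"ay":0,"az":0},{"jaw":-1,"tx":0,"ty":-10.8,"tz":2,"ax":0,"ay":0,"az":0},{"jaw":-1,"tx":0,"ty":-13.3,"tz":2,"ax":0,"ay":0,"az":0},{"jaw":-1,"tx":0,"ty":-15.8,"tz":2,"ax":0,"ay":0,"az":0},{"jaw":-1,"tx":0,"ty":-18.3,"tz":2,"ax":0,"ay":0,"az":0},{"jaw":-1,"tx":0,"ty":-20.8,"tz":2,"ax":0,"ay":0,"az":0}]'
```

```text
at [524.9 255.1 151.8] q [0.08 0.21 1.79 0.42 1.03 0.16] f [1.6 1.2 1.4] w 0.0217
[ 463. -398.  173.] t [ -6.23 -65.27   2.09] a [-0.1  0.5  0. ]
[ 463. -398.  133.] t [ -6.23 -65.27  -1.91] a [-0.1  0.5  0. ]
[ 465. -389.  122.] t [ -6.   -64.45  -3.03] a [-13.6   4.3  -0. ]
[ 467. -382.  104.] t [ -5.8  -63.74  -4.78] a [-21.3   6.5  -0.1]
[ 470. -371.  113.] t [ -5.49 -62.63  -3.88] a [-30.9   9.2  -0.1]
[ 485. -318.  137.] t [ -3.99 -57.31  -1.46] a [-64.6  18.6  -0.3]
clock: 11.42
position: [0.5209, 0.0435, 0.164]
ee_rot: [-0.116, 0.783, 0.592, 0.151]
contact_force: [0.3, 0.3, -2.9]
width: 0.0215
gripper_force: 80.9
```

```bash
python3 -m pendant '[{"jaw":-1,"tx":-0.5,"ty":-2.6,"tz":0,"ax":0,"ay":0,"az":0},{"jaw":-1,"tx":-1,"ty":-5.3,"tz":0,"ax":0,"ay":0,"az":0},{"jaw":-1,"tx":-1.5,"ty":-8.1,"tz":0,"ax":0,"ay":0,"az":0},{"jaw":-1,"tx":-2,"ty":-11,"tz":0,"ax":0,"ay":0,"az":0},{"jaw":-1,"tx":-2.5,"ty":-13.9,"tz":0,"ax":0,"ay":0,"az":0},{"jaw":-1,"tx":-3,"ty":-16.8,"tz":0,"ax":0,"ay":0,"az":0},{"jaw":-1,"tx":-3.5,"ty":-19.7,"tz":0,"ax":0,"ay":0,"az":0},{"jaw":-1,"tx":-4,"ty":-22.6,"tz":0,"ax":0,"ay":0,"az":0},{"jaw":-1,"tx":-4.5,"ty":-25.5,"tz":0,"ax":0,"ay":0,"az":0},{"jaw":-1,"tx":-5,"ty":-28.4,"tz":0,"ax":0,"ay":0,"az":0}]'
python3 -m pendant '[{"jaw":-1,"tx":-0.3,"ty":-2.7,"tz":0,"ax":0,"ay":0,"az":0},{"jaw":-1,"tx":-0.5,"ty":-5.2,"tz":0,"ax":0,"ay":0,"az":0},{"jaw":-1,"tx":-0.7,"ty":-7.5,"tz":0,"ax":0,"ay":0,"az":0},{"jaw":-1,"tx":-0.7,"ty":-9.5,"tz":0,"ax":0,"ay":0,"az":0},{"jaw":-1,"tx":-0.7,"ty":-11.2,"tz":0,"ax":0,"ay":0,"az":0},{"jaw":-1,"tx":-0.7,"ty":-12.6,"tz":0,"ax":0,"ay":0,"az":0},{"jaw":-1,"tx":-0.7,"ty":-13.3,"tz":0,"ax":0,"ay":0,"az":0},{"jaw":-1,"tx":-0.7,"ty":-13.6,"tz":0,"ax":0,"ay":0,"az":0},{"jaw":-1,"tx":-0.7,"ty":-13.6,"tz":0,"ax":0,"ay":0,"az":0}]'
python3 - <<'E'
from h import *
l=[490,-280]
plan([((*l,110),PY,-22),((*l,85),PY,-8),((*l,68),PY,0),((*l,55),PY,10),((*l,45),PY,20),((*l,38),PY,32),((*l,35),PY,45)])
im,w=grab('top');cv2.imwrite('pics/t5.png',np.hstack([cv2.resize(im['pixels'][190:340,410:570],(427,400)),cv2.resize(grab('scene')[0]['pixels'][70:220,130:290],(373,350)).repeat(1,0)[:400] if 0 else cv2.resize(grab('scene')[0]['pixels'][60:220,130:280],(373,400))]))
E
```

```text
clock: 12.68
position: [0.4703, -0.2405, 0.164]
ee_rot: [-0.115, 0.783, 0.592, 0.152]
contact_force: [0.7, 0.8, -2.9]
width: 0.0217
gripper_force: 80.9
clock: 13.8
position: [0.4643, -0.3739, 0.1647]
ee_rot: [-0.116, 0.783, 0.593, 0.152]
contact_force: [-0.0, -0.0, -2.8]
width: 0.0212
gripper_force: 80.9
at [ 464.3 -373.9  164.7] q [-0.99  0.45  1.38  0.29  1.57 -0.75] f [-0.  -0.  -2.8] w 0.0212
[ 463. -378.  133.] t [-0.18 -0.37 -3.2 ] a [-0.  -0.1  0. ]
[ 465. -369.  132.] t [ 0.05  0.45 -3.32] a [-13.5   3.7   0. ]
[ 467. -362.  127.] t [ 0.25  1.16 -3.77] a [-21.2   5.9   0. ]
[ 470. -351.  128.] t [ 0.56  2.27 -3.67] a [-30.8   8.6   0. ]
[ 474. -338.  130.] t [ 0.94  3.6  -3.5 ] a [-40.5  11.3   0. ]
[ 479. -320.  133.] t [ 1.45  5.42 -3.13] a [-52.   14.6   0.1]
[ 485. -298.  137.] t [ 2.06  7.59 -2.75] a [-64.5  18.1   0.1]
```

View pics/t5.png

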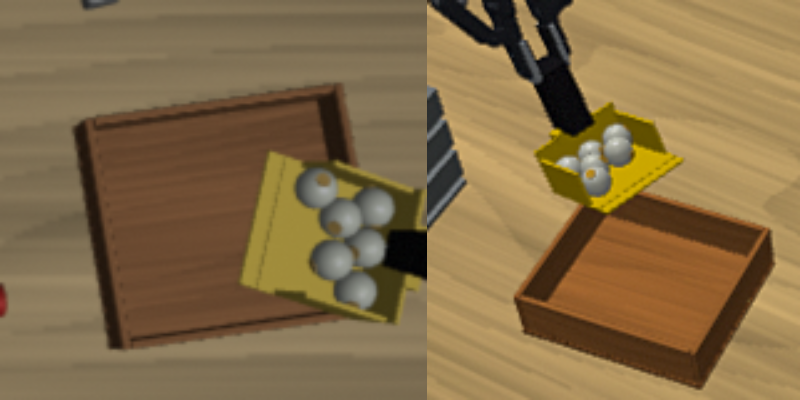

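All six are still aboard (top crop (300–390,170–300)), with the lip over the tray. Now I lower and tip slowly.

```bash
python3 -m pendant '[{"jaw":-1,"tx":-0.1,"ty":-0.4,"tz":-1.2,"ax":0,"ay":0,"az":0},{"jaw":-1,"tx":-0.1,"ty":-0.6,"tz":-2.4,"ax":-3,"ay":0.8,"az":0},{"jaw":-1,"tx":-0.1,"ty":-0.3,"tz":-3.2,"ax":-8,"ay":2.2,"az":0},{"jaw":-1,"tx":0,"ty":0,"tz":-3.3,"ax":-13.5,"ay":3.7,"az":0},{"jaw":-1,"tx":0.1,"ty":0.3,"tz":-3.5,"ax":-17.5,"ay":4.8,"az":0},{"jaw":-1,"tx":0.2,"ty":0.7,"tz":-3.8,"ax":-21.2,"ay":5.9,"az":0},{"jaw":-1,"tx":0.3,"ty":1.1,"tz":-3.8,"ax":-25,"ay":7,"az":0},{"jaw":-1,"tx":0.4,"ty":1.5,"tz":-3.7,"ax":-28,"ay":7.8,"az":0},{"jaw":-1,"tx":0.5,"ty":1.8,"tz":-3.7,"ax":-30.8,"ay":8.6,"az":0},{"jaw":-1,"tx":0.5,"ty":1.8,"tz":-3.7,"ax":-30.8,"ay":8.6,"az":0}]'
python3 - <<'E'
from h import *
l=[490,-285]
plan([((*l,55),PY,10),((*l,45),PY,20),((*l,38),PY,32),((*l,35),PY,45)])
E
```

```text
clock: 15.15
position: [0.469, -0.3542, 0.1267]
ee_rot: [0.051, 0.794, 0.602, -0.069]
contact_force: [-0.3, 0.1, -2.0]
width: 0.0213
gripper_force: 80.9
at [ 469.  -354.2  126.7] q [-0.66  0.31  1.64 -0.18  1.13 -0.31] f [-0.3  0.1 -2. ] w 0.0213
[ 470. -356.  128.] t [ 0.1  -0.2   0.12] a [-0.2 -0.1 -0.1]
[ 474. -343.  130.] t [0.47 1.13 0.3 ] a [-9.8  2.6 -0.1]
[ 479. -325.  133.] t [0.99 2.95 0.66] a [-21.3   5.9  -0.1]
[ 485. -303.  137.] t [1.6  5.12 1.05] a [-33.9   9.4  -0. ]
```

```bash
python3 -m pendant '[{"jaw":-1,"tx":0.2,"ty":0.5,"tz":0.15,"ax":-5,"ay":1.3,"az":0},{"jaw":-1,"tx":0.45,"ty":1.1,"tz":0.3,"ax":-9.8,"ay":2.6,"az":0},{"jaw":-1,"tx":0.7,"ty":2,"tz":0.5,"ax":-15.5,"ay":4.2,"az":0},{"jaw":-1,"tx":1,"ty":2.95,"tz":0.65,"ax":-21.3,"ay":5.9,"az":0},{"jaw":-1,"tx":1.3,"ty":4,"tz":0.85,"ax":-27.6,"ay":7.6,"az":0},{"jaw":-1,"tx":1.6,"ty":5.1,"tz":1.05,"ax":-33.9,"ay":9.4,"az":0},{"jaw":-1,"tx":1.6,"ty":5.1,"tz":1.05,"ax":-33.9,"ay":9.4,"az":0},{"jaw":-1,"tx":1.6,"ty":5.1,"tz":1.05,"ax":-33.9,"ay":9.4,"az":0}]'
python3 - <<'E'
from h import *
plan([])
im,w=grab('top');cv2.imwrite('pics/t6.png',np.hstack([cv2.resize(im['pixels'][190:340,410:570],(427,400)),cv2.resize(grab('scene')[0]['pixels'][90:250,130:280],(373,400))]))
E
```

```text
clock: 16.15
position: [0.4854, -0.3059, 0.1382]
ee_rot: [0.233, 0.737, 0.557, -0.305]
contact_force: [0.3, -0.6, -1.8]
width: 0.0212
gripper_force: 81.1
at [ 485.4 -305.9  138.2] q [-0.18  0.41  1.78 -0.86  1.21  0.52] f [ 0.3 -0.6 -1.8] w 0.0212
```

View pics/t6.png

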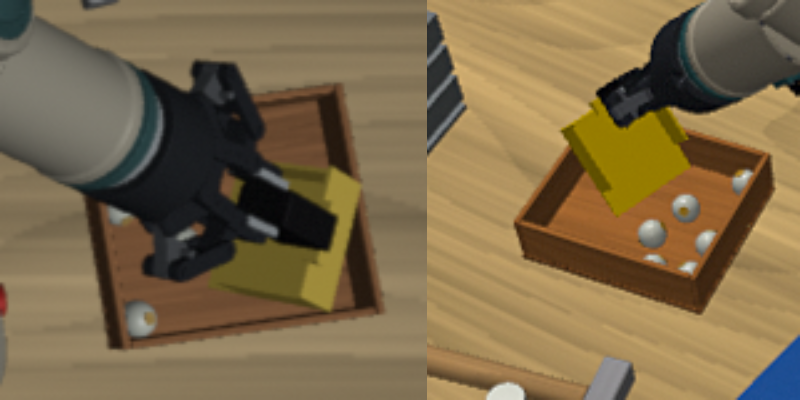

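All six balls are in the tray (scene crop (640–750,180–270)) and the scoop is empty. Next: lift, level out and head back to the mat.

```bash
python3 -m pendant '[{"jaw":-1,"tx":0,"ty":0,"tz":3,"ax":0,"ay":0,"az":0},{"jaw":-1,"tx":0,"ty":0,"tz":7,"ax":0,"ay":0,"az":0},{"jaw":-1,"tx":0,"ty":0,"tz":9,"ax":8,"ay":-2.2,"az":0},{"jaw":-1,"tx":1,"ty":2,"tz":9,"ax":16,"ay":-4.4,"az":0},{"jaw":-1,"tx":3,"ty":5,"tz":9,"ax":24,"ay":-6.6,"az":0},{"jaw":-1,"tx":5,"ty":8,"tz":9,"ax":32,"ay":-8.8,"az":0},{"jaw":-1,"tx":7,"ty":11,"tz":8,"ax":40,"ay":-11,"az":0},{"jaw":-1,"tx":9,"ty":14,"tz":7,"ax":43,"ay":-12,"az":0},{"jaw":-1,"tx":11,"ty":17,"tz":6,"ax":43,"ay":-12,"az":0},{"jaw":-1,"tx":13,"ty":20,"tz":5,"ax":43,"ay":-12,"az":0}]'
python3 - <<'E'
from h import *
plan([((640,21,60),85,0),((640,21,10),85,0),((640,21,4),85,0)])
E
```

```text
clock: 17.5
position: [0.6154, -0.107, 0.189]
ee_rot: [0.004, 0.798, 0.602, -0.003]
contact_force: [0.3, 1.0, -1.5]
width: 0.0216
gripper_force: 81.0
at [ 615.4 -107.   189. ] q [-0.28  0.35  1.4  -0.01  1.38  0.  ] f [ 0.3  1.  -1.5] w 0.0216
[633. -64. 119.] t [ 1.72  4.28 -7.  ] a [ 0.6  0.  11. ]
[633. -64.  69.] t [  1.72   4.28 -12.  ] a [ 0.6  0.  11. ]
[633. -64.  63.] t [  1.72   4.28 -12.6 ] a [ 0.6  0.  11. ]
```

```bash
python3 -m pendant '[{"jaw":-1,"tx":0.6,"ty":1.4,"tz":-1,"ax":0.2,"ay":0,"az":4},{"jaw":-1,"tx":1.2,"ty":2.8,"tz":-3,"ax":0.4,"ay":0,"az":8},{"jaw":-1,"tx":1.7,"ty":4.2,"tz":-5,"ax":0.6,"ay":0,"az":11},{"jaw":-1,"tx":1.7,"ty":4.2,"tz":-7.5,"ax":0.6,"ay":0,"az":11},{"jaw":-1,"tx":1.7,"ty":4.2,"tz":-10,"ax":0.6,"ay":0,"az":11},{"jaw":-1,"tx":1.7,"ty":4.2,"tz":-11.6,"ax":0.6,"ay":0,"az":11},{"jaw":-1,"tx":1.7,"ty":4.2,"tz":-12,"ax":0.6,"ay":0,"az":11},{"jaw":-1,"tx":1.7,"ty":4.2,"tz":-12,"ax":0.6,"ay":0,"az":11}]'
python3 - <<'E'
from h import *
plan([((640,21,4),85,0),((640,21,3),85,0)])
E
```

```text
clock: 18.5
position: [0.6327, -0.0639, 0.0687]
ee_rot: [-0.0, 0.736, 0.677, 0.0]
contact_force: [0.2, 0.7, -1.6]
width: 0.0213
gripper_force: 81.0
at [632.7 -63.9  68.7] q [-0.21  0.45  1.55  0.    1.13 -0.13] f [ 0.2  0.7 -1.6] w 0.0213
[633. -64.  63.] t [-0.01 -0.03 -0.57] a [-0.1  0.  -0.2]
[633. -64.  62.] t [-0.01 -0.03 -0.67] a [-0.1  0.  -0.2]
```

```bash
python3 -m pendant '[{"jaw":-1,"tx":0,"ty":0,"tz":-0.2,"ax":0,"ay":0,"az":0},{"jaw":-1,"tx":0,"ty":0,"tz":-0.4,"ax":0,"ay":0,"az":0},{"jaw":-1,"tx":0,"ty":0,"tz":-0.55,"ax":0,"ay":0,"az":0},{"jaw":-1,"tx":0,"ty":0,"tz":-0.65,"ax":0,"ay":0,"az":0},{"jaw":-1,"tx":0,"ty":0,"tz":-0.65,"ax":0,"ay":0,"az":0}]' 80
```

```text
clock: 19.12
position: [0.6323, -0.0633, 0.062]
ee_rot: [-0.001, 0.736, 0.677, 0.0]
contact_force: [-1.5, 0.2, 1.2]
width: 0.0213
gripper_force: 81.4
```

Light contact with the mat (force went from −1.6 to +1.2 N). I'll release and back straight up.

```bash
python3 -m pendant '[{"jaw":-0.3,"tx":0,"ty":0,"tz":0,"ax":0,"ay":0,"az":0},{"jaw":0.2,"tx":0,"ty":0,"tz":0,"ax":0,"ay":0,"az":0},{"jaw":1,"tx":0,"ty":0,"tz":0,"ax":0,"ay":0,"az":0},{"jaw":1,"tx":0,"ty":0,"tz":0,"ax":0,"ay":0,"az":0},{"jaw":1,"tx":0,"ty":0,"tz":0,"ax":0,"ay":0,"az":0},{"jaw":1,"tx":0,"ty":0,"tz":2,"ax":0,"ay":0,"az":0},{"jaw":1,"tx":0,"ty":0,"tz":6,"ax":0,"ay":0,"az":0},{"jaw":1,"tx":0,"ty":0,"tz":11,"ax":0,"ay":0,"az":0},{"jaw":1,"tx":0,"ty":0,"tz":15,"ax":0,"ay":0,"az":0},{"jaw":1,"tx":-5,"ty":0,"tz":18,"ax":0,"ay":0,"az":0}]'
python3 -m pendant '[{"jaw":1,"tx":-6,"ty":-1,"tz":0,"ax":0,"ay":0,"az":0},{"jaw":1,"tx":-12,"ty":-1,"tz":0,"ax":0,"ay":0,"az":0},{"jaw":1,"tx":-18,"ty":-1,"tz":0,"ax":0,"ay":0,"az":0},{"jaw":1,"tx":-22,"ty":-1,"tz":0,"ax":0,"ay":0,"az":0},{"jaw":1,"tx":-22,"ty":-1,"tz":0,"ax":0,"ay":0,"az":0}]'
python3 - <<'E'
from h import *
im,w=grab('top');S=grab('scene')[0]['pixels'];cv2.imwrite('pics/t7.png',np.hstack([cv2.resize(im['pixels'][130:350,100:580],(480,220)),cv2.resize(S[130:350,130:450],(320,220))]))
X,Y,Z=w[...,0],w[...,1],w[...,2];hsv=cv2.cvtColor(im['pixels'],cv2.COLOR_BGR2HSV)
m=(abs(X-.636)<.1)&(abs(Y+.03)<.1)&(hsv[...,0]>20)&(hsv[...,0]<35)&(hsv[...,1]>150)&(Z<.014)
p=w[m]*1000;print(cv2.minAreaRect(p[:,:2].astype(np.float32)),'plane',np.linalg.lstsq(np.c_[p[:,:2],np.ones(len(p))],p[:,2],rcond=None)[0].round(4),np.median(p[:,2]))
g=(abs(X-.636)<.1)&(abs(Y+.06)<.1)&(Z>.098)&(Z<.12)&(hsv[...,2]<70);print(w[g].mean(0))
m=(hsv[...,2]>110)&(hsv[...,1]<110)&(Z>.02)&(Z<.042)&(abs(X-.497)<.09)&(abs(Y+.29)<.1)
k,l,st,ce=cv2.connectedComponentsWithStats(m.astype(np.uint8))
print([(ce[i].round(),(w[l==i].mean(0)*1000).round()) for i in range(1,k) if st[i,4]>15])
E
```

```text
clock: 20.38
position: [0.5849, -0.0638, 0.2429]
ee_rot: [0.001, 0.736, 0.677, 0.001]
contact_force: [-0.9, -0.1, -0.8]
width: 0.0859
gripper_force: 0.0
clock: 21.0
position: [0.3596, -0.0728, 0.2421]
ee_rot: [-0.0, 0.736, 0.677, 0.0]
contact_force: [0.5, 0.6, -0.7]
width: 0.0851
gripper_force: 0.0
((633.5255126953125, -21.788238525390625), (86.09674072265625, 84.71852111816406), 85.83625793457031) plane [ 6.0000e-04 -1.4500e-02  6.2167e+00] 6.818263287805659
[ 0.62951191 -0.06262577  0.10735131]
[(array([470., 242.]), array([ 551., -247.,   30.])), (array([452., 247.]), array([ 541., -213.,   30.])), (array([484., 260.]), array([ 518., -271.,   30.])), (array([456., 267.]), array([ 504., -218.,   30.])), (array([479., 282.]), array([ 477., -261.,   30.])), (array([463., 310.]), array([ 425., -229.,   30.]))]
```

View pics/t7.png

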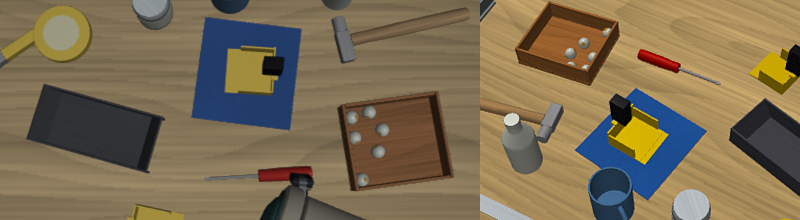

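All six balls are in the tray (left crop (350–385,110–180)), the pan is empty, and the scoop stands flat on the mat at (250,70). The arm is clear, so I'm handing in.

```bash
python3 -c "
from rig import manip
print(manip.sign_off())"
```

```text
the job is handed in; nothing more can be done
None
```

The job is handed in: all six balls are in the wooden tray, the pan is empty, the scoop stands flat on the blue mat and nothing else was moved, with about 21 s of the 72 s used.

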